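Shut the salad cold box and drop its latch

ROBOT

A 7-joint arm with a two-finger parallel gripper is mounted at the origin on the work surface. World frame = base frame: x ahead of the robot, y to its left, z up, the work surface at z = 0. Lengths are in mm, angles in rad, forces in N, time in s.
With the tool pointing down it reaches from about 425 to 925 mm from the base axis. Payload 6.8 kg.
Tool frame: the origin (TCP) lies midway between the tips of the shut fingers; the grasp point (between the pads) lies 19 mm behind it; z points along the fingers, y is the direction in which the jaws open and shut (so a half turn about z gives the same grasp; the last joint's range is limited). The gripper opens to 88 mm and grips with 3 to 60 N. Pads are 20 mm wide; open, the fingers measure 115 mm over their backs; the gripper's body (75 mm by 178 mm) begins 61 mm behind the grasp point.
Start: joints at [-1.312, 0.477, 0.022, 1.555, -0.011, 1.109, -0.083], TCP at [242.072, 630.119, 186.364] pointing down, gripper open.
Joint ranges: [-2.96, 2.96], [-0.34, 2.1], [-1.41, 1.46], [0.24, 2.44], [-1.37, 4.51], [0.17, 1.92], [-2.96, 2.96]. Speed limits (rad/s): [2.39, 2.39, 3.14, 3.14, 3.14, 3.14, 3.14].

INTERFACE

Orientations are given as a rotation vector (axis times angle).
In Python, from station import env gives the robot as it stands.
- The arm moves only by the tool send_rows, never from a script. Its argument "rows" is a list of rows, each a list of 7 numbers: the turn, a rotation vector about the tool's x, y, z in rad, then the shift along the tool's x, y, z in m, then the closure, from 0 (fully open) to 1 (shut). In form: [[ax, ay, az, dx, dy, dz, hand], ...]. A call has 1 to 5 rows; each row is the pose to reach, as a shift and turn from the pose commanded when the call began, along the tool's axes at that moment; what a row does not reach only later rows make up. A row lasts 1/12 s, in which the tool goes at most 41.7 mm and 7.16 degrees, less where a joint would pass 70% of its speed; a pose out of reach is approached as far as the arm can. A call with a gripper value outside its range is refused whole. The fingers move at their own pace and stop on an object; the grip force is fixed at half the most. Time passes only in rows, so rows that repeat a pose let the fingers close. It gives the time, the measured TCP pose, the force and the opening at its end, in the units of the state.
- env.get_obs(): the state, without advancing time (a new reading comes with each control period).
- env.read_camera(name): name is "scene" or "top" or "wrist"; returns a dict with "pixels" (400x640x3 uint8, red, green, blue), "range_z" (400x640 float32, mm along the optical axis (not along the pixel's ray), 0 where there is no reading), "camera_matrix" (3x3 intrinsics, pixels), "position" and "attitude" of the camera in the world. Camera axes: x right, y down, z forward; pixel columns grow to the right and rows downward; lengths in mm; the calibration is good to about 2 mm. A picture is of the moment at which its call begins.
- env.finish_job(): hands the job in, once; it reports no verdict.
The state is a dict: "t": time; "joints": joint angles; "qvel": joint speeds; "effort": joint torques, N m; "ee_pos": TCP position; "tcp_rot": TCP orientation; "ft_force": force on the tool from outside, world axes, zero at the start; "torque": the same for the moment, N m; "grip_width": opening from 0.0 (shut) to 1.0 (fully open).
Only numpy, scipy, OpenCV 4.12 (cv2) and the standard library are available. Lean on these libraries where they do the work, as an engineer would, in place of code of your own. Each camera call takes 0.05 s, during which the arm holds its last target. There are 200 camera calls.

TASK

Close the salad cold box: draw its sliding hatch shut against the sprung black strip with the red latch bar's handle, lift the bar over the front of the yellow keeper and let its tooth drop fully into the notch, so that the latch alone holds the hatch shut when you let go. The keeper has been screwed down anywhere along its slots, so feel for the notch and be gentle: do not ram the bar into the keeper or press hard on it, and leave the salt, pepper, bowl and plate where they stand.

Things in the scene. Friction and masses are not known exactly. Their poses are not given: they have to be found in the camera images.
- coldbox: Navy cold box, 260 (its x) by 440 (its y) by 110 mm high, fixed to the counter, turned up to 0.3 rad. Origin: centre of its underside. The hatch slides along its y and closes towards its -y (the robot's right at yaw 0). Salt and pepper stand on the deck's -x strip.
- hatch (a joint): Travel in m of the steel hatch (176 wide, 195 long, 8 mm thick, 0.7 kg, top at 118 mm) towards closed (the box's -y): 0 open, end stop 0.142; stiff runner, drag 1.5 N plus 1.2 N per 10 mm/s. From 0.091 on it presses the sprung strip, which pushes an unlatched hatch back to there. Tooth in the notch: 0.0975 to 0.1325 depending on the keeper.
- strip_face (a point): Middle of the face of the sprung black strip on the deck that the hatch's front edge meets and that pops the hatch open, 5 mm above the deck. It pushes back with about 2.5 N at first and 0.08 N more for each mm pressed.
- latch (a joint): Angle in rad of the red latch bar about its hinge pin: 0 level (lower stop; also when fully in the notch), positive tip up, stop at 0.28. 0.25 kg, swings freely, falls by its own weight. The bar reaches from the pin towards the box's -y, 16 mm wide, 119 mm from pin to end face; at 0 its straight part is 139 to 151 mm above the counter.
- pin (a point): Centre of the latch bar's brass hinge pin on the hatch, 131 mm above the counter; the pin lies along the box's x and travels with the hatch.
- handle (a point): Grip point on the axis of the bar's black handle: a rod 16 mm thick along the box's x, 50 mm out from the bar's +x side (22 mm collar at its end). 35 mm beside the bar's centre line, 75 mm from the pin towards the box's -y, 24 mm above it (155 mm up at angle 0). Grip from above, fingers on either side along the box's y; the rod can turn between the pads.
- tooth (a point): Middle of the lower face of the steel tooth under the bar's free end: 16 mm along the box's x, 8 mm along y, 14 mm deep, far side flush with the bar's end face. 115 mm from the pin towards the box's -y, 6 mm below it (125 mm above the counter at angle 0). Raise it 13 mm (angle 0.12) or more to pass over the front cheek.
- track: Dark slotted plate, 44 by 80 mm, on the deck in line with the bar; origin: its centre on the deck, at (20, -175, 110) mm in the box's frame. The yellow keeper on it does not move, but is screwed down up to 16 mm either side of this centre along the box's y: not measured, find it by feel or sight. Over 12 N on the keeper is ramming.
- keeper_middle (a point): Where the notch's middle would be, at deck height, were the keeper centred on its plate. Keeper along the closing direction, from the true notch middle: front cheek -19.5 to -5.5 mm, 28 mm above the deck; notch -5.5 to +5.5, floor 12 mm up; back wall +5.5 to +13.5, 58 mm up. The bar cannot pass over the wall: drawn on while raised, its end face stops there.
- bowl: Blue ceramic bowl, 220 mm across, 85 high; leave it standing. Origin: centre of its underside.
- plate: White plate, 240 mm across; leave it standing. Origin: centre of its underside.
- salt: White salt shaker, 36 mm across, 60 high, on the cold box's deck; leave it standing. Origin: centre of its underside.
- pepper: Black pepper shaker, 36 mm across, 60 high, on the cold box's deck; leave it standing. Origin: centre of its underside.

How it is judged (in metres and radians):
On the way:
1. the hatch is drawn up to the keeper with the latch bar raised (value of joint latch above 0.06 rad and value of joint hatch above 0.085 m), for 0.1 s.
At the end, for the whole second after the job is handed in: the latch bar lies level in the notch (latch angle under 0.03 rad), it holds the hatch shut against the sprung strip (hatch travel over 0.0965 m), and both are at rest (value of joint latch below 0.03 rad and value of joint hatch above 0.0965 m and velocity of joint hatch between -0.005 and 0.005 m/s and velocity of joint latch between -0.05 and 0.05 rad/s); the robot touches nothing.
It fails at once if the keeper is rammed or pressed with more than 12 N (contact force between track and anything else above 12 N).
It fails at once if the salt, pepper, bowl or plate is shifted more than 3 cm or tipped over (distance of any of bowl, plate, salt, pepper from where it was at the start of the episode above 0.03 m or angle between any of bowl, plate, salt, pepper's own z axis and vertical above 0.5 rad).
It also fails if it takes over 64 s, if anything falls off the work surface, if the arm or the gripper's body presses on something with over 40 N, if the wrist force passes 120 N, or if a joint passes its speed limit or range.

## Working session

There is one attempt and no reset: what is moved stays moved. The work goes in short steps, Python scripts to look and compute and a tool call to move; the robot and the scene stay as the last step left them, time stands still between calls to the robot, and variables do not carry over. Pictures are saved under pics/ and viewed, about 8 in all and at most 12, crops included, and the job is handed in when it is done.

Besides the shell and the picture viewer there is one more tool, called as name(argument=value, ...) on one line, values as JSON. send_rows: Moves the arm, as the interface text tells. Its arguments: {"type":"object","properties":{"rows":{"type":"array"}},"required":["rows"]}

```bash
mkdir -p pics; ls; cat > h.py <<'E'
import numpy as np,cv2
from station import env
from scipy.spatial.transform import Rotation as R
def shot(n,f=None):
    c=env.read_camera(n)
    if f: cv2.imwrite('pics/'+f,c['pixels'][:,:,::-1])
    a=np.array(c['attitude'],float)
    c['R']=a if a.shape==(3,3) else (R.from_rotvec(a).as_matrix() if a.size==3 else R.from_quat(a).as_matrix())
    return c
def world(c):
    K=c['camera_matrix'];z=c['range_z'];v,u=np.mgrid[:z.shape[0],:z.shape[1]]
    p=np.stack([(u-K[0,2])/K[0,0]*z,(v-K[1,2])/K[1,1]*z,z],-1)
    return p@c['R'].T+np.array(c['position'])
E
python3 - <<'E'
from h import *
o=env.get_obs();print(o)
for n in ['top','scene']:
    c=shot(n,n+'1.png');print(n,c['position'],c['attitude'],c['camera_matrix'])
    np.save(n+'.npy',world(c));np.save(n+'px.npy',c['pixels'])
a=cv2.imread('pics/top1.png');b=cv2.imread('pics/scene1.png')
cv2.imwrite('pics/both.png',cv2.resize(np.vstack([a,b]),None,fx=.75,fy=.75))
E
```

```text
pics
{'t': 0.0, 'joints': array([-1.31208866,  0.47775068,  0.02229115,  1.5564262 , -0.01152475,
        1.10928883, -0.08308883]), 'qvel': array([ 0.00124162,  0.00193507,  0.00119292,  0.00132297,  0.00067491,
       -0.00043297, -0.00066581]), 'effort': array([ 1.92714838e-04, -5.82855284e+01,  1.53508242e+00, -2.72607994e+01,
       -5.42517391e-02,  1.72361929e-02,  1.67258640e-04]), 'ee_pos': array([241.82661849, 629.49437288, 185.42462036]), 'tcp_rot': array([-5.72811528e-01, -3.08868919e+00,  2.71797311e-03]), 'ft_force': array([ 0.0626238 , -0.17057822, -0.18431438]), 'torque': array([-0.0175926 , -0.03713669,  0.00205699]), 'grip_width': 1.0009145163777018}
top [ 384.24285154   24.24438507 1662.7232584 ] [-2.14212505  2.20163432 -0.07798979] [[489.29158574   0.         322.36196126]
 [  0.         489.29158574 192.01224268]
 [  0.           0.           1.        ]]
scene [1676.40314384 -200.4161363   894.47074068] [-1.77234497 -1.41089862  0.78001437] [[475.54672979   0.         315.99344672]
 [  0.         475.54672979 199.90748602]
 [  0.           0.           1.        ]]
```

View pics/both.png

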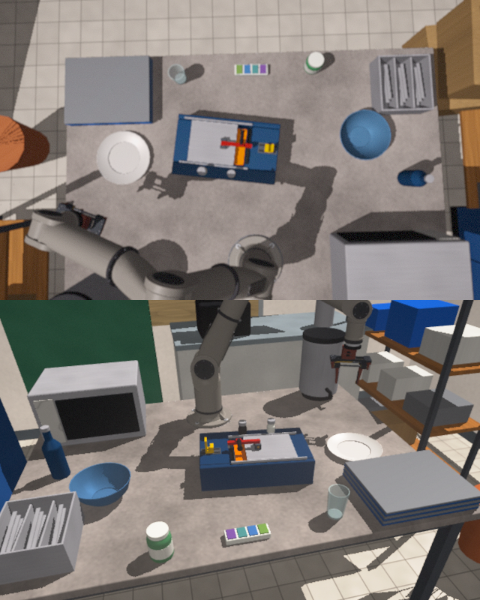

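The top view shows the box near (305,197) full-resolution pixels, with the red bar pointing to image right (robot -y) and the yellow keeper near (357,197). Shakers are on the robot side, with the bowl and plate to either side.

```bash
python3 - <<'E'
from h import *
P=np.load('top.npy');px=np.load('toppx.npy')
h=cv2.cvtColor(px,cv2.COLOR_RGB2HSV).astype(int);H,S,V=h[...,0],h[...,1],h[...,2]
roi=np.zeros(H.shape,bool);roi[140:255,220:385]=1
def rep(n,m):
    q=P[m&roi];print(n,len(q),np.median(q,0).round(1),q.min(0).round(),q.max(0).round())
rep('red',((H<6)|(H>174))&(S>150)&(V>90)); rep('yel',(H>20)&(H<34)&(S>150)&(V>100)); rep('orange',(H>6)&(H<19)&(S>150)&(V>100))
# deck: points z 100..125
m=roi&(P[...,2]>95)&(P[...,2]<128)
m=cv2.morphologyEx(m.astype(np.uint8),cv2.MORPH_CLOSE,np.ones((9,9)))
n,l,s,_=cv2.connectedComponentsWithStats(m);k=1+s[1:,4].argmax()
q=P[(l==k)&(P[...,2]>95)&(P[...,2]<128)][:,:2].astype(np.float32)
print(cv2.minAreaRect(q),len(q))
cv2.imwrite('pics/tz.png',cv2.resize(px[140:255,215:385,::-1],None,fx=4.5,fy=4.5,interpolation=cv2.INTER_CUBIC))
E
```

```text
red 201 [512.8  61.7 151.4] [384.   2.  12.] [ 530.  127. 1663.]
yel 133 [495.2 -72.3 136.4] [477. -93. 107.] [513. -51. 175.]
orange 493 [488.8  50.9  94.7] [384.  19.   5.] [ 593.   78. 1663.]
((497.31640625, 110.87712097167969), (440.8641357421875, 260.61077880859375), 82.3159408569336) 9982
```

View pics/tz.png

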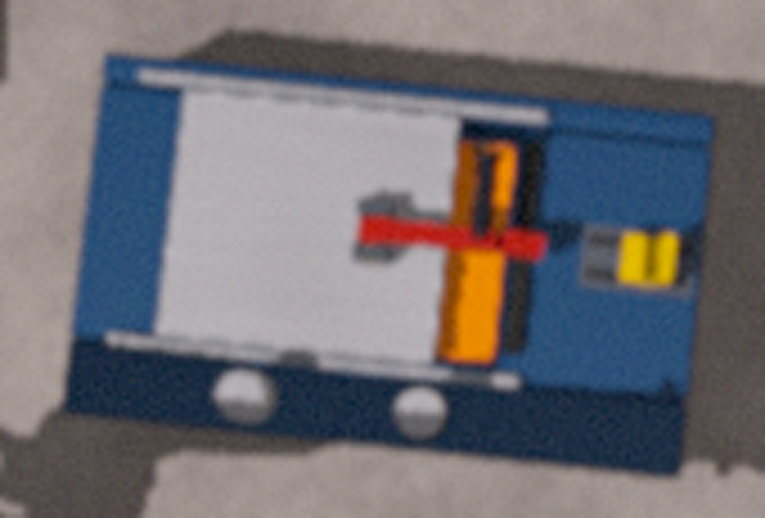

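```bash
cat >> h.py <<'E'
C=np.array([497.3,110.9,0]);YAW=np.radians(82.316-90)
B=R.from_euler('z',YAW).as_matrix()
tobox=lambda p:(p-C)@B
tow=lambda p:np.array(p,float)@B.T+C
def masks(px):
    h=cv2.cvtColor(px,cv2.COLOR_RGB2HSV).astype(int);H,S,V=h[...,0],h[...,1],h[...,2]
    return dict(red=((H<6)|(H>174))&(S>150)&(V>90),yel=(H>20)&(H<34)&(S>150)&(V>80))
E
python3 - <<'E'
from h import *
print(YAW,tow([55,-20,155]),tow([20,-175,110]))
for n in ['top','scene']:
    b=tobox(np.load(n+'.npy'));M=masks(np.load(n+'px.npy'))
    for k,m in M.items():
        q=b[m&(abs(b[...,0]-20)<60)&(abs(b[...,1])<230)&(b[...,2]>100)&(b[...,2]<190)]
        print(n,k,len(q),np.percentile(q,[1,10,50,90,99],axis=0).round(1).tolist())
    q=b[(abs(b[...,2]-155)<15)&(b[...,0]>33)&(b[...,0]<90)&(abs(b[...,1])<200)]
    print('rod',len(q),np.percentile(q,[2,50,98],axis=0).round(1).tolist() if len(q) else '')
    # yellow wall (z>150)
    q=b[M['yel']&(b[...,2]>155)&(b[...,2]<185)&(abs(b[...,0]-20)<40)];print('wall',len(q),q.min(0),q.max(0))
o=env.get_obs();T=R.from_rotvec(o['tcp_rot']).as_matrix();print(T.round(3))
E
```

```text
-0.13411109972324423 [549.13194283  83.72556896 155.        ] [493.72125858 -65.2027899  110.        ]
top red 194 [[12.0, -105.5, 112.3], [15.4, -96.3, 142.5], [21.5, -43.4, 151.4], [27.5, 8.6, 157.9], [32.9, 18.2, 165.3]]
top yel 133 [[5.0, -201.0, 108.0], [8.5, -194.0, 113.6], [20.9, -180.9, 136.4], [34.5, -165.1, 168.4], [41.2, -162.6, 173.2]]
rod 98 [[33.4, -188.4, 141.3], [54.2, -62.5, 160.5], [81.3, 17.5, 169.2]]
wall 28 [   5.20643593 -196.36977399  160.05611018] [  33.55871325 -187.93983824  175.45204114]
scene red 169 [[14.5, -103.5, 140.6], [19.5, -96.3, 144.3], [27.4, -45.9, 151.0], [30.9, 6.9, 154.9], [33.3, 18.9, 161.9]]
scene yel 143 [[-17.6, -194.9, 109.5], [11.6, -191.9, 115.2], [33.9, -178.1, 128.4], [38.6, -164.7, 168.0], [41.6, -162.2, 170.5]]
rod 132 [[33.4, -193.7, 140.8], [51.9, -63.1, 159.3], [86.2, 20.7, 168.9]]
wall 22 [  10.34874452 -194.93057393  157.35074145] [  41.35553729 -188.94327991  171.22376914]
[[-0.934  0.359 -0.   ]
 [ 0.359  0.934 -0.002]
 [-0.    -0.002 -1.   ]]
```

```bash
cat >> h.py <<'E'
def delta(pbox):
    o=env.get_obs();Rt=R.from_rotvec(o['tcp_rot']);T=Rt.as_matrix()
    Td=np.column_stack([-B[:,0],B[:,1],[0,0,-1]])
    print('t',o['t'],'box',tobox(o['ee_pos']).round(1),'tool d(mm)',(T.T@(tow(pbox)-o['ee_pos'])).round(1),'turn',R.from_matrix(T.T@Td).as_rotvec().round(3),'F',(o['ft_force']@B).round(2),'grip',round(o['grip_width'],3))
E
python3 -c "
from h import *
delta([57,-62.5,205])"
```

```text
t 0.1 box [-322.5  479.8  185.5] tool d(mm) [-494.3 -440.3  -18.7] turn [-0.002 -0.    -0.233] F [-0.61 -0.24  0.21] grip 1.001
```

send_rows(rows=[[0,0,0,-0.03,-0.027,-0.019,0],[0,0,0,-0.06,-0.053,-0.019,0],[0,0,0,-0.09,-0.08,-0.019,0],[0,0,0,-0.12,-0.107,-0.019,0],[0,0,0,-0.15,-0.134,-0.019,0]])

```text
t: 0.52
ee_pos: [334.5, 449.1, 205.1]
tcp_rot: [-0.573, -3.089, 0.001]
ft_force: [0.7, -0.0, 1.1]
grip_width: 1.002
```

send_rows(rows=[[0,0,0,-0.03,-0.027,0,0],[0,0,0,-0.06,-0.053,0,0],[0,0,0,-0.09,-0.08,0,0],[0,0,0,-0.12,-0.107,0,0],[0,0,0,-0.15,-0.134,0,0]])

```text
t: 0.93
ee_pos: [426.3, 270.3, 205.2]
tcp_rot: [-0.573, -3.089, 0.0]
ft_force: [1.2, 0.6, 0.5]
grip_width: 1.001
```

send_rows(rows=[[0,0,-0.05,-0.03,-0.027,0,0],[0,0,-0.1,-0.06,-0.053,0,0],[0,0,-0.15,-0.09,-0.08,0,0],[0,0,-0.2,-0.11,-0.1,0,0],[0,0,-0.233,-0.12,-0.107,0,0]])

```text
t: 1.35
ee_pos: [500.7, 124.1, 205.3]
tcp_rot: [0.216, 3.134, -0.003]
ft_force: [-1.0, -0.4, -0.4]
grip_width: 0.998
```

```bash
python3 -c "
from h import *
delta([57,-62.5,205])"
```

```text
t 1.35 box [  1.7  13.5 205.3] tool d(mm) [-55.6 -75.8   0.4] turn [-0.002  0.    -0.004] F [-0.94 -0.55 -0.45] grip 0.998
```

send_rows(rows=[[0,0,0,-0.02,-0.025,0,0],[0,0,0,-0.04,-0.05,0,0],[0,0,0,-0.055,-0.075,0,0],[0,0,0,-0.055,-0.075,0,0]])

```text
t: 1.68
ee_pos: [545.7, 40.9, 205.3]
tcp_rot: [0.223, 3.133, -0.005]
ft_force: [-0.5, -1.0, 0.9]
grip_width: 1.003
```

```bash
python3 - <<'E'
from h import *
delta([57,-62.5,136])
c=shot('wrist','w1.png');b=tobox(world(c));np.save('w1.npy',b)
M=masks(c['pixels'])
for k,m in M.items():
    q=b[m&(abs(b[...,0]-20)<40)&(b[...,2]>100)&(b[...,2]<190)]
    print(k,len(q),np.percentile(q,[1,10,50,90,99],axis=0).round(1).tolist() if len(q) else '')
    if k=='yel' and len(q):
        for lo,hi in ((115,126),(132,142),(155,180)):
            s=q[(q[:,2]>lo)&(q[:,2]<hi)]
            if len(s): print(lo,len(s),np.percentile(s,[2,50,98],axis=0).round(1).tolist())
for lo,hi in ((40,62),(62,80)):
    q=b[(b[...,2]>148)&(b[...,2]<170)&(b[...,0]>lo)&(b[...,0]<hi)&(abs(b[...,1]+62)<25)]
    print('rod',len(q),np.percentile(q,[2,50,98],axis=0).round(1).tolist() if len(q) else '')
E
```

```text
t 1.6833 box [ 57.3 -62.8 205.3] tool d(mm) [ 0.4  0.5 69.3] turn [-0.003  0.001 -0.008] F [-0.36 -1.01  0.9 ] grip 1.003
red 3586 [[12.0, -103.1, 140.6], [12.5, -91.9, 149.1], [18.8, -37.2, 150.4], [25.9, 12.1, 157.8], [27.5, 22.2, 159.3]]
yel 3175 [[4.3, -192.9, 113.3], [6.3, -189.0, 121.5], [19.2, -185.2, 137.7], [32.7, -160.6, 167.1], [35.8, -160.1, 168.3]]
115 516 [[4.3, -186.5, 115.8], [18.0, -182.2, 121.4], [35.3, -160.1, 125.8]]
132 1077 [[4.4, -186.2, 132.6], [19.6, -169.0, 137.2], [35.5, -160.3, 141.3]]
155 904 [[4.5, -193.3, 155.8], [19.5, -186.5, 166.6], [35.5, -184.9, 168.4]]
rod 588 [[40.5, -68.4, 156.3], [50.9, -60.8, 161.2], [61.4, -53.2, 163.0]]
rod 545 [[62.4, -69.7, 152.4], [72.6, -60.9, 161.1], [79.6, -51.2, 165.2]]
```

View pics/w1.png

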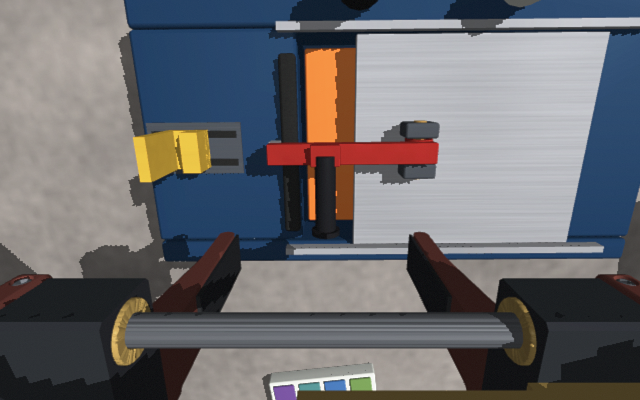

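The wrist view shows the bar from the pin (420,150) to its tip (268,153), the black rod at (326,190) and the yellow keeper at (175,150). The rod sits centrally between the fingers, so I descend.

send_rows(rows=[[0,0,0,0.001,0.0015,0.03,0],[0,0,0,0.001,0.0015,0.055,0],[0,0,0,0.001,0.0015,0.069,0],[0,0,0,0.001,0.0015,0.069,0]])

```text
t: 2.07
ee_pos: [540.2, 50.4, 133.1]
tcp_rot: [-0.207, -3.128, 0.002]
ft_force: [-0.7, 0.4, 0.2]
grip_width: 1.0
```

send_rows(rows=[[0,0,0,0,0,0,0.7],[0,0,0,0,0,0,0.75],[0,0,0,0,0,0,0.8],[0,0,0,0,0,0,0.9],[0,0,0,0,0,0,1]])

```text
t: 2.48
ee_pos: [543.9, 49.6, 137.2]
tcp_rot: [0.21, 3.133, 0.001]
ft_force: [-0.3, 0.2, 0.2]
grip_width: 0.661
```

send_rows(rows=[[0,0,0,0,0,0,1],[0,0,0,0,0,0,1],[0,0,0,0,0,0,1]])

```text
t: 2.73
ee_pos: [543.4, 49.4, 136.5]
tcp_rot: [0.21, 3.134, 0.0]
ft_force: [-0.1, -0.1, 0.2]
grip_width: 0.434
```

```bash
python3 -c "
from h import *
delta([56,-56,149])"
```

```text
t 2.7333 box [ 53.9 -54.8 136.5] tool d(mm) [ -2.1  -1.2 -12.5] turn [0. 0. 0.] F [-0.12 -0.09  0.22] grip 0.434
```

send_rows(rows=[[0,0,0,-0.001,-0.003,0,0.57],[0,0,0,-0.002,-0.006,0,0.57],[0,0,0,-0.002,-0.006,0,0.57],[0,0,0,-0.002,-0.006,0,0.7],[0,0,0,-0.002,-0.006,0,0.8]])

```text
t: 3.15
ee_pos: [544.5, 43.1, 136.3]
tcp_rot: [-0.211, -3.134, -0.0]
ft_force: [-0.1, -0.3, 0.1]
grip_width: 0.316
```

send_rows(rows=[[0,0,0,0,0,0,1],[0,0,0,0,0,0,1],[0,0,0,0,0,0,1],[0,0,0,0,0,0,1],[0,0,0,0,0,0,1]])

```text
t: 3.57
ee_pos: [544.5, 43.2, 136.3]
tcp_rot: [-0.21, -3.135, -0.0]
ft_force: [-0.0, 0.6, -0.5]
grip_width: 0.007
```

send_rows(rows=[[0,0,0,0,0,0,1],[0,0,0,0,0,0,1]])

```text
t: 3.73
ee_pos: [544.5, 43.2, 136.3]
tcp_rot: [-0.21, -3.135, 0.0]
ft_force: [0.9, 0.1, 0.1]
grip_width: 0.002
```

```bash
python3 -c "
from h import *
delta([56,-56,149])"
```

```text
t 3.7333 box [ 55.8 -60.8 136.3] tool d(mm) [ -0.2   4.8 -12.7] turn [-0. -0.  0.] F [0.84 0.17 0.11] grip 0.002
```

The fingers shut on nothing; I look before going on.

```bash
python3 - <<'E'
from h import *
a=shot('wrist','w2.png');t=shot('scene');p=t['pixels'][140:275,240:430,::-1]
p=cv2.resize(p,(640,455),interpolation=cv2.INTER_CUBIC)
im=np.vstack([a['pixels'][:,:,::-1],p]);cv2.imwrite('pics/m2.png',cv2.resize(im,None,fx=.7,fy=.7))
for c in(a,t):
    b=tobox(world(c));m=masks(c['pixels'])['red'];q=b[m&(abs(b[...,0]-20)<40)&(b[...,2]>100)&(b[...,2]<190)]
    print(len(q),np.percentile(q,[1,10,50,90,99],axis=0).round(1).tolist())
E
```

```text
6812 [[11.9, -103.2, 140.1], [12.4, -92.1, 148.8], [18.4, -38.3, 150.3], [25.8, 11.5, 157.6], [27.6, 22.0, 159.1]]
178 [[15.2, -103.2, 140.7], [20.6, -95.9, 143.6], [27.2, -37.0, 150.6], [31.1, 9.2, 154.2], [34.5, 19.1, 161.3]]
```

View pics/m2.png

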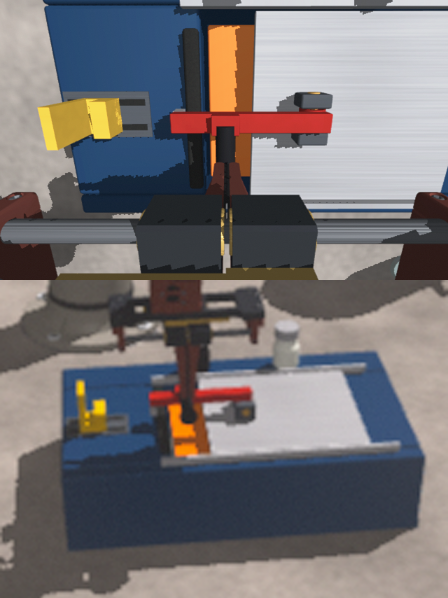

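```bash
python3 - <<'E'
from h import *
c=shot('wrist');b=tobox(world(c));np.save('b.npy',b)
s=shot('scene')['pixels'][170:225,270:340,::-1]
a=c['pixels'][150:300,250:410,::-1]
cv2.imwrite('pics/z3.png',np.hstack([cv2.resize(a,(448,420),interpolation=cv2.INTER_CUBIC),cv2.resize(s,(350,420),interpolation=cv2.INTER_CUBIC)]))
for v in range(170,300,12): print(v,[tuple(b[v,u].round().astype(int)) for u in (310,318,324,330,338)])
E
```

```text
170 [(np.int64(15), np.int64(-67), np.int64(159)), (np.int64(15), np.int64(-63), np.int64(158)), (np.int64(15), np.int64(-60), np.int64(159)), (np.int64(15), np.int64(-56), np.int64(158)), (np.int64(15), np.int64(-52), np.int64(159))]
182 [(np.int64(21), np.int64(-67), np.int64(159)), (np.int64(20), np.int64(-63), np.int64(162)), (np.int64(21), np.int64(-60), np.int64(162)), (np.int64(21), np.int64(-56), np.int64(160)), (np.int64(21), np.int64(-52), np.int64(159))]
194 [(np.int64(28), np.int64(-67), np.int64(158)), (np.int64(27), np.int64(-63), np.int64(164)), (np.int64(27), np.int64(-60), np.int64(163)), (np.int64(28), np.int64(-56), np.int64(160)), (np.int64(46), np.int64(-49), np.int64(95))]
206 [(np.int64(35), np.int64(-67), np.int64(158)), (np.int64(34), np.int64(-63), np.int64(162)), (np.int64(33), np.int64(-60), np.int64(163)), (np.int64(34), np.int64(-56), np.int64(160)), (np.int64(56), np.int64(-49), np.int64(94))]
218 [(np.int64(41), np.int64(-67), np.int64(159)), (np.int64(40), np.int64(-63), np.int64(163)), (np.int64(40), np.int64(-60), np.int64(163)), (np.int64(41), np.i
[... 780 characters left out ...]
[(np.int64(45), np.int64(-65), np.int64(209)), (np.int64(44), np.int64(-62), np.int64(210)), (np.int64(52), np.int64(-60), np.int64(195)), (np.int64(45), np.int64(-57), np.int64(209)), (np.int64(45), np.int64(-54), np.int64(209))]
278 [(np.int64(22), np.int64(-63), np.int64(258)), (np.int64(44), np.int64(-62), np.int64(219)), (np.int64(58), np.int64(-60), np.int64(196)), (np.int64(44), np.int64(-57), np.int64(219)), (np.int64(23), np.int64(-56), np.int64(257))]
290 [(np.int64(22), np.int64(-63), np.int64(264)), (np.int64(44), np.int64(-62), np.int64(227)), (np.int64(63), np.int64(-60), np.int64(197)), (np.int64(44), np.int64(-58), np.int64(227)), (np.int64(23), np.int64(-56), np.int64(262))]
```

View pics/z3.png

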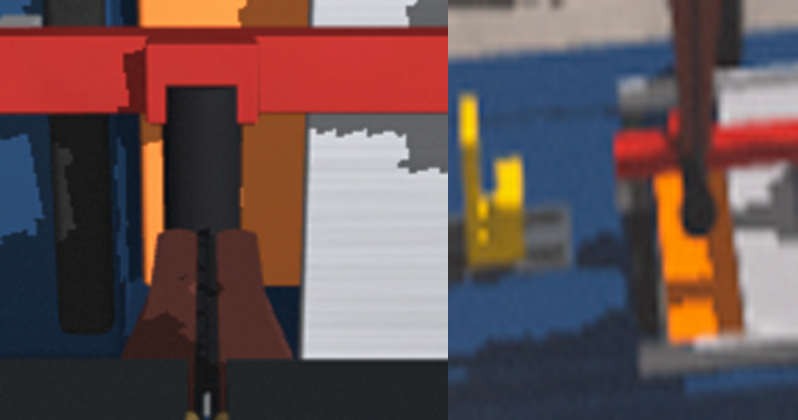

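The wrist crop shows the finger pair shut, ending visually at the rod; unclear whether the rod is held. A small lift will tell.

send_rows(rows=[[0,0,0,0,0,-0.003,1],[0,0,0,0,0,-0.006,1],[0,0,0,0,0,-0.01,1],[0,0,0,0,0,-0.01,1]])

```text
t: 4.27
ee_pos: [545.2, 43.2, 147.4]
tcp_rot: [0.21, 3.133, 0.001]
ft_force: [0.3, -0.0, -1.0]
grip_width: 0.007
```

```bash
cat >> h.py <<'E'
def bar():
    c=shot('wrist');b=tobox(world(c));m=masks(c['pixels'])['red']
    q=b[m&(abs(b[...,0]-20)<10)&(b[...,2]>120)&(b[...,2]<200)]
    s=q[q[:,1]<q[:,1].min()+40];f=np.polyfit(s[:,1],s[:,2],1)
    print('bar end y',np.percentile(q[:,1],[.3,99.7]).round(1),'angle',round(-f[0],3))
    return c,b
E
python3 - <<'E'
from h import *
delta([56,-60,136]); c,b=bar()
for v in range(230,290,6): print(v,b[v,324].round(),b[v,315].round())
E
```

```text
t 4.2667 box [ 56.5 -60.7 147.4] tool d(mm) [ 0.5  0.7 11.4] turn [0.001 0.001 0.   ] F [ 0.31  0.01 -0.99] grip 0.007
bar end y [-104.1   23. ] angle -0.153
230 [ 53. -59. 161.] [ 53. -65. 160.]
236 [ 46. -59. 185.] [ 45. -64. 190.]
242 [ 46. -59. 194.] [ 45. -64. 197.]
248 [ 46. -60. 200.] [ 45. -64. 202.]
254 [ 47. -60. 204.] [ 45. -63. 209.]
260 [ 50. -60. 205.] [ 45. -63. 215.]
266 [ 53. -60. 205.] [ 45. -63. 221.]
272 [ 56. -60. 206.] [ 45. -63. 225.]
278 [ 58. -60. 207.] [ 23. -62. 268.]
284 [ 61. -60. 208.] [ 23. -62. 272.]
```

```bash
python3 - <<'E'
from h import *
c=shot('scene');b=tobox(world(c))
for v in range(155,215,3):
    print(v,[(u,)+tuple(int(x) for x in b[v,u].round()) for u in range(314,327,3)], [tuple(int(x) for x in c['pixels'][v,u]) for u in (317,320)])
w=np.load('w1.npy')
print('open finger tips')
for v in range(228,262,4): print(v,[(u,)+tuple(int(x) for x in w[v,u].round()) for u in (225,235,412,422,430)])
E
```

```text
155 [(314, 75, -74, 289), (317, 73, -66, 288), (320, 75, -58, 288), (323, 83, -50, 292), (326, 77, -41, 288)] [(95, 78, 51), (72, 60, 48)]
158 [(314, 90, -75, 288), (317, 89, -67, 287), (320, 88, -59, 286), (323, 86, -50, 284), (326, 89, -43, 285)] [(50, 46, 49), (72, 63, 53)]
161 [(314, 88, -75, 278), (317, 87, -67, 277), (320, 88, -59, 276), (323, 88, -51, 276), (326, 89, -43, 276)] [(48, 46, 48), (67, 59, 50)]
164 [(314, 91, -75, 270), (317, 66, -65, 256), (320, 62, -57, 253), (323, 64, -49, 254), (326, -87, -26, 169)] [(52, 41, 43), (65, 48, 46)]
167 [(314, 69, -74, 249), (317, 67, -66, 247), (320, 68, -58, 247), (323, 65, -49, 245), (326, -88, -26, 157)] [(78, 51, 49), (71, 48, 44)]
170 [(314, 66, -74, 237), (317, 67, -66, 237), (320, 66, -57, 236), (323, 66, -49, 235), (326, -93, -25, 143)] [(77, 51, 47), (68, 46, 46)]
173 [(314, -321, -48, 2), (317, 65, -66, 227), (320, 65, -58, 226), (323, -82, -36, 140), (326, -82, -27, 139)] [(78, 49, 45), (68, 48, 47)]
176 [(314, -115, -62, 111), (317, 65, -66, 217), (320, 68, -58, 218), (323, -82, -36, 128), (326, -90, -26, 123)] [(77, 50
[... 2000 characters left out ...]
, 246), (430, 101, 35, 117)]
240 [(225, 45, -109, 253), (235, 47, -106, 248), (412, 48, -18, 248), (422, 46, -14, 252), (430, 46, -10, 251)]
244 [(225, 46, -108, 256), (235, 49, -105, 249), (412, 50, -18, 248), (422, 46, -15, 256), (430, 46, -12, 257)]
248 [(225, 46, -107, 260), (235, 51, -106, 249), (412, 51, -18, 249), (422, 47, -16, 260), (430, 46, -13, 260)]
252 [(225, 47, -106, 263), (235, 52, -105, 250), (412, 54, -18, 249), (422, 48, -16, 261), (430, 46, -14, 265)]
256 [(225, 47, -106, 265), (235, 55, -106, 250), (412, 56, -18, 249), (422, 48, -18, 265), (430, 46, -15, 269)]
260 [(225, 49, -106, 266), (235, 57, -106, 250), (412, 57, -18, 252), (422, 50, -18, 266), (430, 47, -16, 272)]
```

Both cameras agree that the fingertips sit about 38 mm above the reported TCP (tips at z≈185 with TCP 147), so the jaws closed above the rod. I reopen and descend with that offset.

send_rows(rows=[[0,0,0,0,0,0,0.3],[0,0,0,0,0,0,0.3],[0,0,0,0,0,0,0.3],[0,0,0,0,0,0,0.3],[0,0,0,0,0,0,0.3]])

```text
t: 4.78
ee_pos: [544.5, 43.2, 146.2]
tcp_rot: [-0.21, -3.134, 0.0]
ft_force: [0.5, -0.9, -0.1]
grip_width: 0.348
```

send_rows(rows=[[0,0,0,0,0,0,0.3],[0,0,0,0,0,0.005,0.3],[0,0,0,0,0,0.01,0.3],[0,0,0,0,0,0.018,0.3],[0,0,0,0,0,0.024,0.3]])

```text
t: 5.2
ee_pos: [544.1, 43.2, 121.2]
tcp_rot: [-0.21, -3.134, 0.0]
ft_force: [-0.5, 0.1, 0.8]
grip_width: 0.693
```

```bash
python3 - <<'E'
from h import *
delta([56,-61,98]); c,b=bar()
for v in range(224,262,5): print(v,[(u,)+tuple(int(x) for x in b[v,u].round()) for u in (245,255,265,324,385,395,405)])
E
```

```text
t 5.2 box [ 55.4 -60.9 121.2] tool d(mm) [-0.6 -0.1 23.2] turn [-0.    -0.001  0.   ] F [-0.47  0.02  0.82] grip 0.693
bar end y [-104.1   23. ] angle -0.147
224 [(245, 58, -112, 109), (255, 58, -105, 109), (265, 55, -97, 117), (324, 38, -60, 162), (385, 55, -21, 117), (395, 55, -15, 118), (405, 55, -8, 117)]
229 [(245, 61, -112, 110), (255, 61, -105, 109), (265, 58, -97, 117), (324, 40, -60, 162), (385, 58, -21, 118), (395, 58, -14, 118), (405, 58, -8, 118)]
234 [(245, 65, -112, 110), (255, 44, -95, 160), (265, 65, -99, 109), (324, 44, -60, 161), (385, 62, -20, 116), (395, 44, -24, 159), (405, 62, -7, 116)]
239 [(245, 44, -98, 167), (255, 44, -93, 166), (265, 69, -99, 109), (324, 46, -60, 163), (385, 45, -29, 163), (395, 44, -25, 167), (405, 65, -7, 117)]
244 [(245, 44, -97, 173), (255, 44, -92, 172), (265, 50, -90, 159), (324, 49, -60, 162), (385, 47, -30, 166), (395, 44, -26, 172), (405, 44, -22, 173)]
249 [(245, 44, -96, 178), (255, 46, -92, 174), (265, 53, -90, 158), (324, 51, -60, 162), (385, 49, -30, 167), (395, 44, -27, 178), (405, 44, -23, 178)]
254 [(245, 44, -95, 183), (255, 45, -91, 180), (265, 55, -90, 159), (324, 54, -60, 162), (385, 52, -29, 166), (395, 46, -28, 180), (405, 44, -24, 182)]
259 [(245, 44, -94, 187), (255, 46, -90, 183), (265, 58, -90, 159), (324, 57, -60, 162), (385, 55, -29, 167), (395, 46, -29, 185), (405, 44, -25, 188)]
```

send_rows(rows=[[0,0,0,0,0,0.006,0.3],[0,0,0,0,0,0.012,0.3],[0,0,0,0,0,0.018,0.3],[0,0,0,0,0,0.023,0.3],[0,0,0,0,0,0.023,0.6]])

```text
t: 5.67
ee_pos: [543.7, 43.1, 98.1]
tcp_rot: [-0.21, -3.133, 0.001]
ft_force: [0.1, 0.4, -0.1]
grip_width: 0.656
```

send_rows(rows=[[0,0,0,0,0,0,0.7],[0,0,0,0,0,0,0.8],[0,0,0,0,0,0,1],[0,0,0,0,0,0,1],[0,0,0,0,0,0,1]])

```text
t: 6.08
ee_pos: [544.7, 43.2, 99.6]
tcp_rot: [0.21, 3.134, 0.0]
ft_force: [-0.3, 0.6, -0.1]
grip_width: 0.288
```

send_rows(rows=[[0,0,0,0,0,0,1],[0,0,0,0,0,0,1],[0,0,0,0,0,0,1]])

```text
t: 6.33
ee_pos: [544.6, 42.8, 99.5]
tcp_rot: [0.21, 3.134, -0.0]
ft_force: [0.0, -1.9, 0.7]
grip_width: 0.175
```

```bash
python3 -c "
from h import *
delta([56,-61,98]);bar()"
```

```text
t 6.3333 box [ 56.  -61.1  99.5] tool d(mm) [-0.   0.1  1.5] turn [-0.  0.  0.] F [ 0.29 -1.92  0.65] grip 0.175
bar end y [-103.5   23.6] angle -0.142
```

The rod is gripped (opening 0.175, about 16 mm). Next I lift the bar along its arc to about 0.18 rad.

send_rows(rows=[[0,0,0,0,0.001,-0.003,1],[0,0,0,0,0.002,-0.006,1],[0,0,0,0,0.0035,-0.009,1],[0,0,0,0,0.0055,-0.013,1],[0,0,0,0,0.0055,-0.013,1]])

```text
t: 6.8
ee_pos: [545.4, 49.0, 112.9]
tcp_rot: [0.209, 3.134, 0.0]
ft_force: [0.9, -1.4, -3.6]
grip_width: 0.173
```

```bash
python3 -c "
from h import *
delta([56,-61,98]);bar()"
```

```text
t 6.8 box [ 55.9 -54.9 112.9] tool d(mm) [-0.1 -6.1 14.9] turn [0.    0.    0.001] F [ 1.08 -1.25 -3.56] grip 0.173
bar end y [-97.7  27.7] angle 0.028
```

send_rows(rows=[[0,0,0,0,-0.003,0,1],[0,0,0,0,-0.007,0,1],[0,0,0,0,-0.011,0,1],[0,0,0,0,-0.015,0,1],[0,0,0,0,-0.019,0,1]])

```text
t: 7.27
ee_pos: [543.2, 32.9, 112.2]
tcp_rot: [0.206, 3.134, 0.005]
ft_force: [3.6, 6.9, -7.4]
grip_width: 0.174
```

send_rows(rows=[[0,0,0,0,-0.004,0,1],[0,0,0,0,-0.008,0,1],[0,0,0,0,-0.012,0,1],[0,0,0,0,-0.016,0,1],[0,0,0,0,-0.02,0,1]])

```text
t: 7.68
ee_pos: [540.5, 13.1, 112.1]
tcp_rot: [0.206, 3.134, 0.005]
ft_force: [3.3, 7.4, -7.7]
grip_width: 0.174
```

```bash
python3 -c "
from h import *
delta([56,-61,98]);bar()"
```

```text
t 7.6833 box [ 55.9 -91.1 112.1] tool d(mm) [-0.2 30.1 14.3] turn [0.004 0.    0.003] F [ 2.32  7.8  -7.67] grip 0.174
bar end y [-134.    -8.3] angle 0.022
```

send_rows(rows=[[0,0,0,0,-0.004,0,1],[0,0,0,0,-0.008,0,1],[0,0,0,0,-0.012,0,1],[0,0,0,0,-0.016,0,1],[0,0,0,0,-0.02,0,1]])

```text
t: 8.15
ee_pos: [537.9, -6.1, 112.1]
tcp_rot: [0.206, 3.134, 0.007]
ft_force: [3.7, 9.3, -7.9]
grip_width: 0.172
```

send_rows(rows=[[0,0,0,0,-0.004,0,1],[0,0,0,0,-0.008,0,1],[0,0,0,0,-0.012,0,1],[0,0,0,0,-0.014,0,1],[0,0,0,0,-0.016,0,1]])

```text
t: 8.57
ee_pos: [535.8, -22.0, 112.0]
tcp_rot: [0.206, 3.134, 0.006]
ft_force: [4.2, 7.4, -8.3]
grip_width: 0.173
```

```bash
python3 - <<'E'
from h import *
delta([56,-61,98]);c,b=bar()
cv2.imwrite('pics/w4.png',c['pixels'][:,:,::-1])
M=masks(c['pixels'])['yel'];q=b[M&(b[...,2]>112)&(b[...,2]<175)&(abs(b[...,0]-20)<25)]
for lo,hi in ((132,142),(145,160),(164,172)):
    s=q[(q[:,2]>lo)&(q[:,2]<hi)]
    if len(s):print(lo,len(s),np.percentile(s[:,1],[1,10,50,90,99]).round(1))
E
```

```text
t 8.5667 box [  55.9 -126.5  112. ] tool d(mm) [-0.3 65.5 14.3] turn [0.004 0.    0.003] F [ 3.15  7.93 -8.35] grip 0.173
bar end y [-169.2  -43.7] angle 0.016
132 1040 [-191.3 -185.8 -172.  -161.8 -160.5]
145 834 [-192.4 -186.2 -185.6 -185.3 -185. ]
164 1528 [-193.7 -192.7 -189.  -185.6 -185.1]
```

View pics/w4.png

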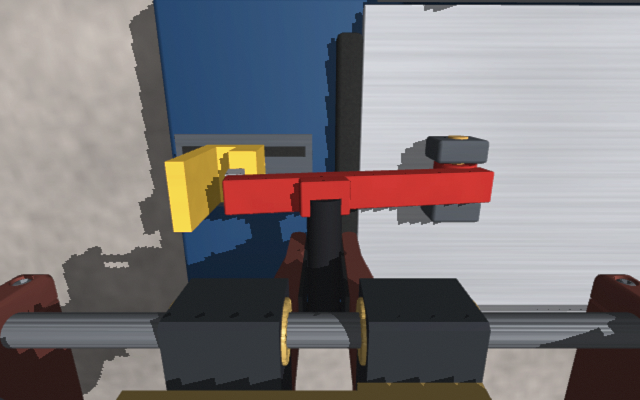

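The bar's end (225,195) is raised over the front cheek and the wall face is about 15 mm further on. I creep towards it now.

send_rows(rows=[[0,0,0,0,-0.002,0,1],[0,0,0,0,-0.004,0,1],[0,0,0,0,-0.006,0,1],[0,0,0,0,-0.008,0,1],[0,0,0,0,-0.01,0,1]])

```text
t: 9.03
ee_pos: [534.5, -31.6, 112.0]
tcp_rot: [0.205, 3.134, 0.007]
ft_force: [4.3, 9.3, -7.8]
grip_width: 0.173
```

send_rows(rows=[[0,0,0,0,-0.0005,0,1],[0,0,0,0,-0.001,0,1],[0,0,0,0,-0.0015,0,1],[0,0,0,0,-0.002,0,1]])

```text
t: 9.37
ee_pos: [534.3, -33.8, 112.1]
tcp_rot: [0.206, 3.134, 0.006]
ft_force: [4.6, 9.4, -8.1]
grip_width: 0.177
```

```bash
python3 -c "
from h import *
delta([56,-61,98]);bar()"
```

```text
t 9.3667 box [  56.  -138.5  112.1] tool d(mm) [-0.2 77.4 14.4] turn [0.004 0.    0.003] F [ 3.3   9.96 -8.08] grip 0.177
bar end y [-181.3  -55.6] angle 0.014
```

send_rows(rows=[[0,0,0,0,-0.0005,0,1],[0,0,0,0,-0.0005,0,1],[0,0,0,0,-0.0005,0,1]])

```text
t: 9.67
ee_pos: [534.2, -33.8, 112.1]
tcp_rot: [0.205, 3.134, 0.007]
ft_force: [3.7, 8.9, -8.1]
grip_width: 0.171
```

send_rows(rows=[[0,0,0,0,-0.0005,0,1],[0,0,0,0,-0.0005,0,1],[0,0,0,0,-0.0005,0,1]])

```text
t: 9.92
ee_pos: [534.3, -33.9, 112.1]
tcp_rot: [0.205, 3.134, 0.008]
ft_force: [4.5, 10.1, -7.4]
grip_width: 0.174
```

send_rows(rows=[[0,0,0,0,-0.0005,0,1],[0,0,0,0,-0.0005,0,1],[0,0,0,0,-0.0005,0,1]])

```text
t: 10.17
ee_pos: [534.2, -33.9, 112.0]
tcp_rot: [0.204, 3.134, 0.008]
ft_force: [4.0, 11.6, -7.4]
grip_width: 0.174
```

```bash
python3 - <<'E'
from h import *
delta([56,-61,98]);c,b=bar();bar()
M=masks(c['pixels'])['yel'];q=b[M&(b[...,2]>145)&(b[...,2]<172)&(abs(b[...,0]-20)<25)]
print(np.percentile(q[:,1],[50,90,99]).round(1))
cv2.imwrite('pics/w5.png',cv2.resize(c['pixels'][100:260,120:360,::-1],None,fx=3,fy=3))
E
```

```text
t 10.1667 box [  55.9 -138.5  112. ] tool d(mm) [-0.4 77.5 14.4] turn [0.005 0.    0.004] F [ 2.4  12.08 -7.39] grip 0.174
bar end y [-181.3  -55.8] angle 0.012
bar end y [-181.4  -55.8] angle 0.02
[-187.7 -185.5 -185.3]
```

View pics/w5.png

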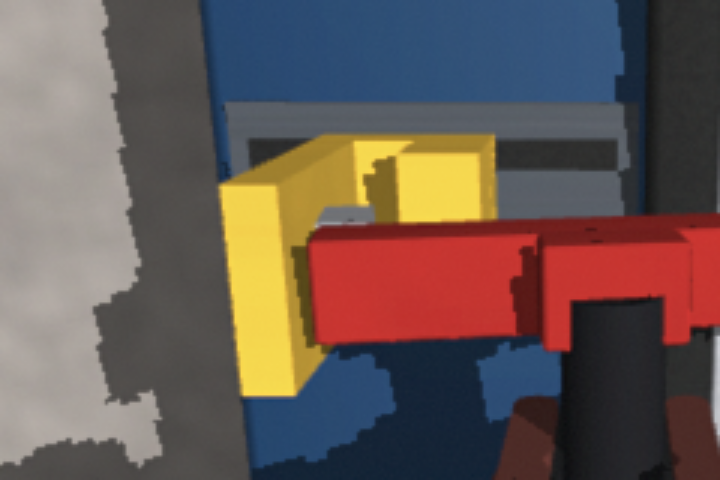

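Contact with the wall is felt: Fy rose from 9 to 12 N with no motion. I back off about 2 mm before lowering.

send_rows(rows=[[0,0,0,0,0.001,0,1],[0,0,0,0,0.002,0,1],[0,0,0,0,0.003,0,1],[0,0,0,0,0.0035,0,1],[0,0,0,0,0.0035,0,1]])

```text
t: 10.68
ee_pos: [534.3, -33.6, 112.2]
tcp_rot: [0.208, 3.134, 0.003]
ft_force: [2.8, 5.1, -6.8]
grip_width: 0.172
```

```bash
python3 -c "
from h import *
delta([56,-141.5,99.5]);bar()"
```

```text
t 10.6833 box [  56.  -138.3  112.2] tool d(mm) [-0.  -3.2 12.7] turn [0.002 0.    0.002] F [ 2.07  5.4  -6.8 ] grip 0.172
bar end y [-181.   -55.4] angle 0.014
```

send_rows(rows=[[0,0,0,0,0.001,0,1],[0,0,0,0,0.002,0,1],[0,0,0,0,0.003,0,1],[0,0,0,0,0.003,0,1]])

```text
t: 11.07
ee_pos: [534.5, -32.2, 112.4]
tcp_rot: [0.21, 3.134, 0.001]
ft_force: [2.9, 4.5, -5.6]
grip_width: 0.172
```

```bash
python3 -c "
from h import *
delta([56,-141.5,99.5]);bar()"
```

```text
t 11.0667 box [  56.  -136.8  112.4] tool d(mm) [-0.  -4.7 12.9] turn [0.    0.    0.001] F [ 2.29  4.88 -5.63] grip 0.172
bar end y [-179.6  -54. ] angle 0.019
```

send_rows(rows=[[0,0,0,0,-0.0006,0.0015,1],[0,0,0,0,-0.0012,0.003,1],[0,0,0,0,-0.0018,0.0045,1],[0,0,0,0,-0.0024,0.006,1],[0,0,0,0,-0.0024,0.006,1]])

```text
t: 11.53
ee_pos: [534.1, -34.9, 106.4]
tcp_rot: [0.21, 3.134, 0.001]
ft_force: [0.6, 5.2, 0.9]
grip_width: 0.176
```

```bash
python3 -c "
from h import *
delta([56,-141.5,99.5]);bar()"
```

```text
t 11.5333 box [  56.  -139.6  106.4] tool d(mm) [-0.  -1.9  6.9] turn [0.001 0.    0.   ] F [-0.09  5.24  0.94] grip 0.176
bar end y [-182.1  -55.5] angle -0.074
```

send_rows(rows=[[0,0,0,0,-0.0004,0.001,1],[0,0,0,0,-0.0007,0.002,1],[0,0,0,0,-0.001,0.003,1],[0,0,0,0,-0.001,0.003,1]])

```text
t: 11.92
ee_pos: [533.9, -36.3, 103.2]
tcp_rot: [0.21, 3.134, -0.0]
ft_force: [0.6, 4.2, 1.6]
grip_width: 0.172
```

```bash
python3 -c "
from h import *
delta([56,-141.5,99.5]);bar()"
```

```text
t 11.9167 box [  56.  -141.   103.2] tool d(mm) [-0.  -0.5  3.7] turn [-0.  0.  0.] F [0.01 4.22 1.56] grip 0.172
bar end y [-183.3  -56.3] angle -0.122
```

send_rows(rows=[[0,0,0,0,-0.0004,0.001,1],[0,0,0,0,-0.0007,0.002,1],[0,0,0,0,-0.001,0.003,1],[0,0,0,0,-0.0012,0.0037,1],[0,0,0,0,-0.0012,0.0037,1]])

```text
t: 12.38
ee_pos: [534.0, -36.8, 101.2]
tcp_rot: [0.21, 3.134, 0.002]
ft_force: [-4.5, 4.9, 16.0]
grip_width: 0.177
```

```bash
python3 -c "
from h import *
delta([56,-141.5,99.5]);bar()"
```

```text
t 12.3833 box [  56.1 -141.5  101.2] tool d(mm) [0.1 0.  1.7] turn [0.001 0.    0.   ] F [-5.11  4.24 16.04] grip 0.177
bar end y [-183.7  -56.8] angle -0.144
```

Pressing on the stop at 16 N, with the bar back at its level reading. I ease off at once, then release.

send_rows(rows=[[0,0,0,0,0,-0.001,1],[0,0,0,0,0,-0.0018,1],[0,0,0,0,0,-0.0018,1]])

```text
t: 12.68
ee_pos: [533.9, -36.8, 101.5]
tcp_rot: [0.209, 3.134, 0.001]
ft_force: [0.1, 4.5, 0.2]
grip_width: 0.172
```

```bash
python3 -c "
from h import *
delta([56,-141.5,99.5]);bar()"
```

```text
t 12.6833 box [  56.  -141.5  101.5] tool d(mm) [-0.  0.  2.] turn [0.    0.    0.001] F [-0.49  4.43  0.23] grip 0.172
bar end y [-183.7  -56.8] angle -0.144
```

send_rows(rows=[[0,0,0,0,0.001,0,1],[0,0,0,0,0.002,0,1],[0,0,0,0,0.003,0,1],[0,0,0,0,0.004,0,1],[0,0,0,0,0.004,0,1]])

```text
t: 13.15
ee_pos: [534.1, -34.9, 101.5]
tcp_rot: [0.212, 3.134, -0.003]
ft_force: [-0.3, -2.2, 2.3]
grip_width: 0.171
```

```bash
python3 -c "
from h import *
delta([56,-141.5,99.5]);bar()"
```

```text
t 13.15 box [  56.  -139.5  101.5] tool d(mm) [-0. -2.  2.] turn [-0.002  0.    -0.001] F [-0.03 -2.19  2.28] grip 0.171
bar end y [-181.8  -54.7] angle -0.141
```

send_rows(rows=[[0,0,0,0,-0.001,0,0.6],[0,0,0,0,-0.001,0,0.6],[0,0,0,0,-0.001,0,0.6],[0,0,0,0,-0.001,0,0.6],[0,0,0,0,-0.001,0,0.6]])

```text
t: 13.62
ee_pos: [533.9, -34.0, 101.2]
tcp_rot: [-0.21, -3.134, -0.0]
ft_force: [-0.2, 0.2, 0.8]
grip_width: 0.401
```

```bash
python3 -c "
from h import *
delta([56,-141.5,99.5]);bar()"
```

```text
t 13.6167 box [  55.6 -138.7  101.2] tool d(mm) [-0.4 -2.8  1.7] turn [ 0.    -0.001  0.001] F [-0.19  0.17  0.8 ] grip 0.401
bar end y [-181.8  -54.8] angle -0.139
```

Released: the bar has not moved. I retreat straight up and check.

send_rows(rows=[[0,0,0,0,0,-0.01,0.6],[0,0,0,0,0,-0.025,0.6],[0,0,0,0,0,-0.045,0.6],[0,0,0,0,0,-0.07,0.6],[0,0,0,0,0,-0.1,0.6]])

```text
t: 14.08
ee_pos: [533.1, -34.3, 202.2]
tcp_rot: [-0.21, -3.133, 0.001]
ft_force: [-0.0, 0.6, 0.1]
grip_width: 0.398
```

send_rows(rows=[[0,0,0,0,0,-0.02,0.6],[0,0,0,0,0,-0.02,0.6],[0,0,0,0,0,-0.02,0.6],[0,0,0,0,0,-0.02,0.6],[0,0,0,0,0,-0.02,0.6]])

```text
t: 14.5
ee_pos: [533.2, -34.2, 220.3]
tcp_rot: [-0.21, -3.132, 0.001]
ft_force: [0.3, 0.0, -0.0]
grip_width: 0.4
```

```bash
python3 - <<'E'
from h import *
delta([56,-141.5,99.5]);c,b=bar()
M=masks(c['pixels'])['red'];q=b[M&(abs(b[...,0]-20)<12)&(b[...,2]>120)]
for y in(-178,-165,-150,-120,-100,-85): 
    s=q[abs(q[:,1]-y)<4];print(y,np.percentile(s[:,2],[50,90]).round(1))
cv2.imwrite('pics/w6.png',c['pixels'][:,:,::-1])
E
```

```text
t 14.5 box [  54.9 -139.   220.3] tool d(mm) [ -1.3  -2.5 120.8] turn [-0.    -0.002  0.   ] F [ 0.25  0.05 -0.05] grip 0.4
bar end y [-181.7  -54.7] angle -0.172
-178 [150.2 151.1]
-165 [150.2 151. ]
-150 [157.7 158.8]
-120 [150.3 151.1]
-100 [150.1 151.1]
-85 [150.2 151. ]
```

View pics/w6.png

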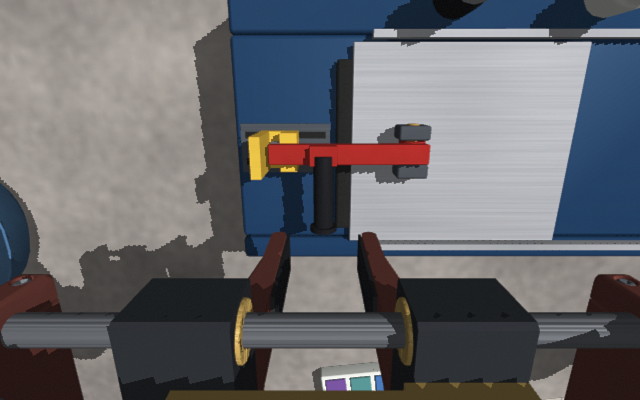

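The wrist view shows the bar level in the keeper (268,153). Its top is at 150–151 mm along its whole length, and the end is unchanged at y -181.7 after release. The hatch presses the strip (345,150) and the gripper is clear, so I hand in.

```bash
python3 -c "
from station import env
print(env.finish_job())"
```

```text
the job is handed in; nothing more can be done
None
```

The hatch is shut and latched, and I handed the job in after about 14.5 s of robot time. No verdict was reported.

- **What I did:** I gripped the handle and raised the bar to about 0.17 rad. I drew the hatch in over the keeper's front cheek until the tooth touched the back wall. I then backed off about 2 mm, lowered the tooth into the notch, eased it back against the cheek and let go.
- **Last checks:** The bar's top is level at 150–151 mm along its length. Its end stayed at y ≈ -181.7 mm in the box frame after release, so the latch alone holds the hatch. The gripper is clear and the wrist force is about 0.
- **Missed first grasp:** The fingertips sit about 38 mm above the reported TCP, which disagrees with the description. The first grasp closed above the rod without touching it; two cameras confirmed the offset and I corrected for it.
- **Forces:** The peak wrist force while feeling for the wall was about 12 N, most of it drag and spring, so I estimate at most 5 N on the keeper. While lowering, the wrist force reached 16 N for a moment at level. I took that to be the latch's own lower stop, but did not measure it separately from the keeper.
- **Not checked:** I did not measure the salt, pepper, bowl or plate again at the end. No contact with them was seen or felt.

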